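Click the sanding carriage home

TASK

Two small bench sanders stand on the doll-maker's bench, each with an orange-plated sliding carriage. Push the carriage that carries the round wooden doll head along its slide towards the brown sanding drum until it snaps past the spring plunger and sits fully home against its stop, then let go of it. Leave the empty carriage where it is.

Things in the scene. Friction and masses are not known exactly. Their poses are not given: they have to be found in the camera images.
- head_plate (a point): centre of the upright orange push plate at the robot-side end of the steel carriage holding a pale 48 mm wooden ball (the doll head, top 98 mm above bench). Plate: 12 mm thick along the slide, 40 wide, 50 tall, top 86 mm above bench; ball centre 66 mm ahead of it. x = slide direction, level, to the drum; z up. Behind the plate nothing is higher than 25 mm (rails).
- head_slide (a joint): travel (m) of the carriage with the head: 0 rearmost, 0.110 home against the stop; grows towards the drum. Starts at 0 to 0.03. Friction 1 to 2 N; from 0.088 a spring plunger resists (about 6 N in all) until 0.100, then the carriage snaps by itself to 0.110 and is held.
- spare_plate (a point): the same point on the identical sander whose carriage is empty (bare black cup, 32 mm wide). Each sander: green base 310 x 130 x 12 mm fixed to the bench, from 61 mm behind to 249 mm ahead of the plate's zero-travel centre; brown drum at 200 to 248 mm, 48 mm across, top 115 mm above bench.
- spare_slide (a joint): travel (m) of the empty carriage, same meaning. Starts at 0 to 0.03; to be left there.

How it is judged (in metres and radians):
At the end, for the whole second after the job is handed in: The carriage with the doll head has snapped past its spring plunger and rests within 4 mm of fully home (joint above 0.106 m), at rest; the empty carriage is within 12 mm of where it started (value of joint head_slide above 0.106 m and velocity of joint head_slide between -0.005 and 0.005 m/s and distance of spare_plate from where it was at the start of the episode below 0.012 m); the robot touches nothing.
It fails at once if the empty carriage is shifted by more than 12 mm (distance of spare_plate from where it was at the start of the episode above 0.012 m).
It also fails if it takes over 38 s, if anything falls off the work surface, if the arm or the gripper's body presses on something with over 40 N, if the wrist force passes 120 N, or if a joint passes its speed limit or range.

ROBOT

A 6-joint arm with a two-finger parallel gripper is mounted at the origin on the work surface. World frame = base frame: x ahead of the robot, y to its left, z up, the work surface at z = 0. Lengths are in m, angles in degrees, forces in N, time in s.
With the tool pointing down it reaches from about 0.35 to 0.925 m from the base axis. Payload 6.4 kg.
Tool frame: the origin (TCP) lies midway between the tips of the shut fingers; the grasp point (between the pads) lies 19 mm behind it; z points along the fingers, y is the line along which they close (so a half turn about z gives the same grasp; the last joint's range is limited). The gripper opens to 94 mm and grips with 3 to 60 N. Pads are 16 mm wide; open, the fingers measure 119 mm over their backs; the gripper's body (75 mm by 177 mm) begins 78 mm behind the grasp point.
Start: joints at [-73.287, 14.043, 89.255, -0, 76.702, -9.975], TCP at [0.292, -0.581, 0.205] pointing down, gripper open.
Joint ranges: [-179.41, 179.41], [-58.25, 129.5], [7.25, 145.43], [-54.29, 234.29], [11.92, 165.04], [-157.13, 157.13]. Speed limits (degrees/s): [147.25, 147.25, 180, 180, 180, 180].

INTERFACE

Orientations are given as a 3x3 rotation matrix whose columns are the frame's x, y, z axes.
In Python, from cell import env gives the robot as it stands.
- The arm moves only by the tool drive_tool, never from a script. Its arguments are lists of equal length, an entry for each row: "claw": the finger opening in mm, from 0 to 94; "dp": the shift along the world's x, y, z in mm, a list of three; "roll": the turn about the world's z in rad. In form: {"claw": [claw, ...], "dp": [[tx, ty, tz], ...], "roll": [roll, ...]}. A call has 1 to 12 rows; each row is the pose to reach, as a shift and turn from the pose commanded when the call began; what a row does not reach only later rows make up. A row lasts 1/10 s, in which the tool goes at most 50 mm and 8.59 degrees, less where a joint would pass 70% of its speed; a pose out of reach is approached as far as the arm can. A call with a gripper value outside its range is refused whole. The fingers move at their own pace and stop on an object; "newtons" is the grip in N (left out, the last holds). Time passes only in rows, so rows that repeat a pose let the fingers close. It gives the time, the measured TCP pose, the force, the opening and the grip force at its end, in the units of the state.
- env.state(): the state, without advancing time (a new reading comes with each control period).
- env.snapshot(name): name is "scene" or "top" or "wrist"; returns the picture (384x512x3 uint8, blue, green, red); there is no depth.
- env.calibration(name): a dict with "intrinsics" (3x3 intrinsics, pixels), "world_from_camera" (4x4, takes a point from camera to world coordinates). Camera axes: x right, y up, looking along -z (the intrinsics and any distortion apply to the point x, -y, -z); pixel columns grow to the right and rows downward; lengths in m; the calibration is good to about 2 mm. The wrist camera is an equidistant fisheye: a pixel r from the principal point sees the ray r / f radians off the axis. A picture is of the moment at which its call begins: read the wrist's pose just before it. calibration takes no time and is no camera call; for the wrist camera it gives the pose at the moment of the call.
- env.finish_job(): hands the job in; it is judged then, once.
The state is a dict: "time_s": time; "qpos": joint angles; "qd": joint speeds; "effort": joint torques, N m; "eef_pos": TCP position; "eef_rot": TCP orientation; "contact_force": force on the tool from outside, world axes, zero at the start; "wrist_torque": the same for the moment, N m; "finger_gap": opening from 0.0 (shut) to 1.0 (fully open); "finger_force": force on a finger pad.
Only numpy, scipy, OpenCV 4.12 (cv2) and the standard library are available. Lean on these libraries where they do the work, as an engineer would, in place of code of your own. Each camera call takes 0.05 s, during which the arm holds its last target. There are 200 camera calls.

## Working session

There is one attempt and no reset: what is moved stays moved. The work goes in short steps, Python scripts to look and compute and a tool call to move; the robot and the scene stay as the last step left them, time stands still between calls to the robot, and variables do not carry over. Pictures are saved under pics/ and viewed, at most 10 in all, crops included, and the job is handed in when it is done.

Besides the shell and the picture viewer there is one more tool, called after "Request:" as name(argument=value, ...), one argument or row to a line, values as JSON. drive_tool: Moves the arm, as the interface text tells. Its arguments: {"type":"object","properties":{"claw":{"type":"array"},"dp":{"type":"array"},"roll":{"type":"array"},"newtons":{"type":"number"}},"required":["claw","dp","roll"]}

```bash
mkdir -p pics
cat > h.py <<'E'
import numpy as np,cv2
from cell import env
def ray(c,u,v):
    K=np.array(c["intrinsics"]);T=np.array(c["world_from_camera"])
    d=np.array([(u-K[0,2])/K[0,0],(v-K[1,2])/K[1,1],1]);d=np.array([d[0],-d[1],-d[2]])
    return T[:3,3],T[:3,:3]@d
def onz(c,u,v,z):
    o,d=ray(c,u,v);return o+d*(z-o[2])/d[2]
def tri(c1,p1,c2,p2):
    A=[];b=[]
    for c,p in((c1,p1),(c2,p2)):
        o,d=ray(c,*p);d/=np.linalg.norm(d);M=np.eye(3)-np.outer(d,d);A.append(M);b.append(M@o)
    return np.linalg.lstsq(np.vstack(A),np.hstack(b),rcond=None)[0]
def orange(im):
    h=cv2.cvtColor(im,cv2.COLOR_BGR2HSV)
    return cv2.inRange(h,(5,170,120),(20,255,255))
E
python3 - <<'E'
from h import *
ims=[]
for n in("scene","top"):
    im=env.snapshot(n);cv2.imwrite(f"pics/{n}.png",im);c=env.calibration(n)
    print(n,np.round(c["world_from_camera"],3).tolist(),np.round(c["intrinsics"],1).tolist())
    k,l,s,ce=cv2.connectedComponentsWithStats(orange(im))
    print([(s[i].tolist(),ce[i].round(1).tolist()) for i in range(1,k) if s[i][4]>30]); ims.append(im)
cv2.imwrite("pics/both.png",cv2.resize(np.vstack(ims),(0,0),fx=.78,fy=.78))
E
```

```text
scene [[-0.796, -0.486, 0.361, 0.848], [0.605, -0.638, 0.476, 0.415], [-0.001, 0.597, 0.802, 0.822], [0.0, 0.0, 0.0, 1.0]] [[365.6, 0.0, 254.3], [0.0, 365.6, 190.3], [0.0, 0.0, 1.0]]
[([205, 154, 5, 12, 46], [207.1, 159.2]), ([294, 223, 17, 10, 69], [301.9, 227.2])]
top [[-0.016, 0.987, -0.161, 0.409], [-1.0, -0.017, -0.001, 0.001], [-0.003, 0.161, 0.987, 0.788], [0.0, 0.0, 0.0, 1.0]] [[366.2, 0.0, 256.5], [0.0, 366.2, 193.3], [0.0, 0.0, 1.0]]
[([341, 171, 18, 11, 85], [349.3, 175.6]), ([183, 204, 18, 12, 90], [191.4, 209.5])]
```

View pics/scene.png

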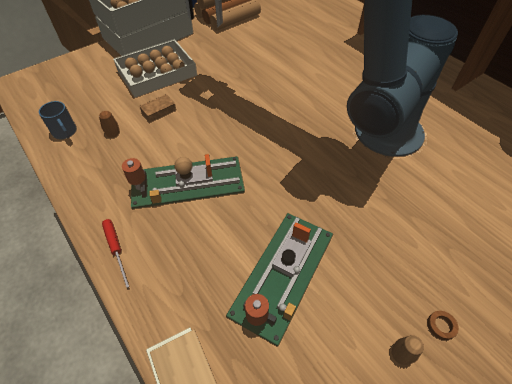

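View pics/top.png

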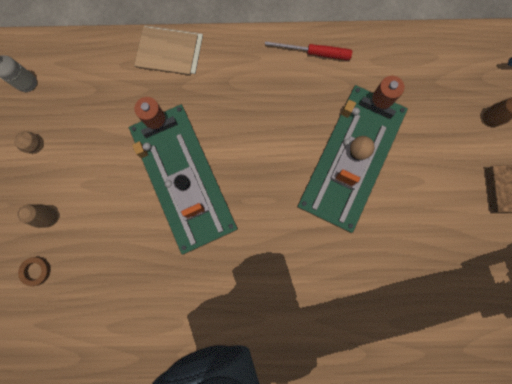

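The head sander is on the right in the top view: plate at (349,176), ball at (362,148), drum at (387,92). In the scene view its plate is at (207,159). The empty sander's plate is at (191,209) in the top view.

Run:
```python
from h import *
C={n:env.calibration(n) for n in("scene","top")}
I={n:cv2.imread(f"pics/{n}.png") for n in C}
P={"head":((207.1,159.2),(349.3,175.6)),"spare":((301.9,227.2),(191.4,209.5))}
for k,(a,b) in P.items():
    print(k,"tri",tri(C["scene"],a,C["top"],b).round(4),"top@z.075",onz(C["top"],*b,.075).round(4),"scene@.06",onz(C["scene"],*a,.06).round(4))
h=cv2.cvtColor(I["top"],cv2.COLOR_BGR2HSV)
g=cv2.inRange(h,(40,70,20),(90,255,255))
g=cv2.morphologyEx(g,cv2.MORPH_CLOSE,np.ones((15,15)))
for c in cv2.findContours(g,cv2.RETR_EXTERNAL,cv2.CHAIN_APPROX_NONE)[0]:
    if cv2.contourArea(c)<2000: continue
    w=np.array([onz(C["top"],*p[0],.012)[:2] for p in c]).astype(np.float32)
    r=cv2.minAreaRect(w);b=cv2.boxPoints(r);print(np.round(r[0],4),np.round(r[1],4),r[2],b.round(3).tolist())
# ball
for n,(x,y) in {"top":(362,148),"scene":(183,166)}.items():
    m=I[n][y-22:y+22,x-22:x+22]
    cv2.imwrite(f"pics/c_{n}.png",cv2.resize(m,(440,440),interpolation=cv2.INTER_NEAREST))
cv2.imwrite("pics/crops.png",np.hstack([cv2.resize(cv2.imread(f"pics/c_{n}.png"),(390,390)) for n in("top","scene")]))
```

```text
head tri [ 0.555  -0.1803  0.0866] top@z.075 [ 0.5575 -0.1833  0.075 ] scene@.06 [ 0.5444 -0.2019  0.06  ]
spare tri [0.493  0.1291 0.083 ] top@z.075 [0.4949 0.1295 0.075 ] scene@.06 [0.481  0.1212 0.06  ]
[0.5746 0.1631] [0.304  0.1253] 23.5537052154541 [[0.4099999964237213, 0.1599999964237213], [0.46000000834465027, 0.04500000178813934], [0.7390000224113464, 0.16599999368190765], [0.6890000104904175, 0.2809999883174896]]
[ 0.6139 -0.2105] [0.1259 0.3047] 63.245059967041016 [[0.4490000009536743, -0.1979999989271164], [0.722000002861023, -0.33500000834465027], [0.777999997138977, -0.22300000488758087], [0.5059999823570251, -0.0860000029206276]]
```

View pics/crops.png

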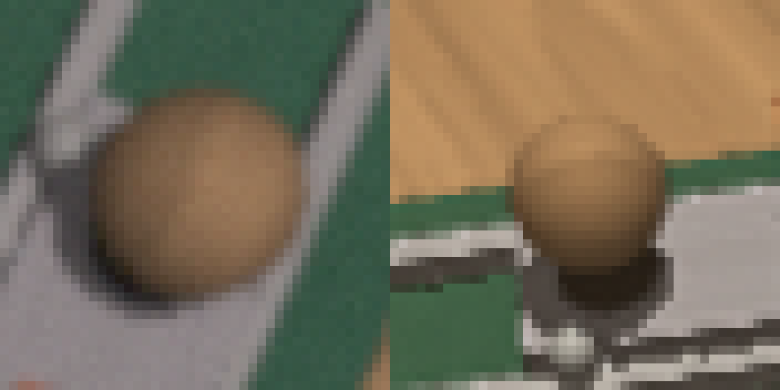

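Ball centre is at top-view pixel (362.5,148), in line with the plate and base axis. The plate triangulates to a height of 0.087 against 0.086 given, which fits.

Run:
```python
from h import *
s=env.state();print(s["time_s"],np.round(s["eef_pos"],4),np.round(s["eef_rot"],3).tolist(),s["contact_force"])
C=env.calibration("top")
print("ball",onz(C,362.5,147.7,.074))
d=np.array([.893,-.45,0]);R=np.array(s["eef_rot"]);x=R[:,0]
a=np.degrees(np.arctan2(d[1],d[0])-np.arctan2(x[1],x[0]));print("turn x->slide",a, "rad",np.radians((a+90)%180-90))
```

```text
0.1 [ 0.2918 -0.5803  0.2045] [[0.893, 0.449, -0.0], [0.449, -0.893, 0.002], [0.0, -0.002, -1.0]] [0.32452688 0.92040708 0.50322593]
ball [ 0.61453356 -0.21339821  0.074     ]
turn x->slide -53.43042274839577 rad -0.9325367976919839
```

Request:
drive_tool(
  claw=[0,0,0,0,0,0,0,0,0,0,0,0],
  dp=[
    [22,42,0],
    [44,84,0],
    [66,126,0],
    [88,168,0],
    [110,210,0],
    [132,252,0],
    [154,294,0],
    [176,336,0],
    [197,378,0],
    [215,423,0],
    [215,423,0],
    [215,423,0],
  ],
  roll=[-0.1,-0.2,-0.3,-0.4,-0.5,-0.6,-0.7,-0.8,-0.9,-0.93,-0.93,-0.93],
  newtons=20,
)

```text
time_s: 1.3
eef_pos: [0.5069, -0.157, 0.2051]
eef_rot: [[0.895, -0.445, -0.001], [-0.445, -0.895, -0.0], [-0.001, 0.0, -1.0]]
contact_force: [0.1, 0.1, 0.7]
finger_gap: 0.025
finger_force: 0.0
```

Run:
```python
from h import *
c=env.calibration("wrist");im=env.snapshot("wrist");cv2.imwrite("pics/w1.png",im)
K=np.array(c["intrinsics"]);T=np.array(c["world_from_camera"])
def wz(u,v,z):
    p=np.array([u-K[0,2],v-K[1,2]]);r=np.hypot(*p);t=r/K[0,0];e=p/r
    d=T[:3,:3]@np.array([np.sin(t)*e[0],-np.sin(t)*e[1],-np.cos(t)]);return T[:3,3]+d*(z-T[2,3])/d[2]
k,l,s,ce=cv2.connectedComponentsWithStats(orange(im))
for i in range(1,k):
    if s[i][4]>80:
        ys,xs=np.where(l==i);b=cv2.boxPoints(cv2.minAreaRect(np.c_[xs,ys].astype(np.float32)))
        print(s[i].tolist(),ce[i].round(1),[wz(*q,.086).round(4).tolist() for q in b],b.round(0).tolist())
```

```text
[237, 130, 38, 10, 363] [255.6 134.6] [[0.5703, -0.1677, 0.086], [0.5538, -0.2007, 0.086], [0.5456, -0.1967, 0.086], [0.5622, -0.1635, 0.086]] [[237.0, 130.0], [274.0, 130.0], [274.0, 139.0], [237.0, 139.0]]
[70, 274, 14, 20, 149] [ 76.7 283.5] [[0.4926, 0.1502, 0.086], [0.5098, 0.1121, 0.086], [0.5009, 0.1043, 0.086], [0.4833, 0.1417, 0.086]] [[69.0, 290.0], [77.0, 273.0], [85.0, 277.0], [76.0, 294.0]]
```

View pics/w1.png

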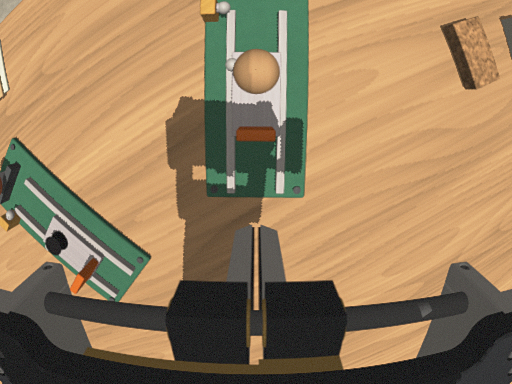

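The wrist view shows the head plate at (256,135), square to the tool and in line with the fingers at column 256. Its centre is at about (0.558,-0.182), so I'll descend behind it.

Request:
drive_tool(
  claw=[0,0,0,0,0,0],
  dp=[
    [0,0,-40],
    [0,0,-80],
    [0,0,-120],
    [0,0,-145],
    [0,0,-145],
    [0,0,-145],
  ],
  roll=[0,0,0,0,0,0],
)

```text
time_s: 1.95
eef_pos: [0.5068, -0.1591, 0.0609]
eef_rot: [[0.893, -0.449, -0.0], [-0.449, -0.893, -0.0], [-0.0, 0.0, -1.0]]
contact_force: [-0.0, 0.1, 0.6]
finger_gap: 0.003
finger_force: 0.0
```

Request:
drive_tool(
  claw=[0,0,0,0,0,0,0,0,0,0,0,0],
  dp=[
    [9,-4.5,0],
    [18,-9,0],
    [27,-13.5,0],
    [33,-16.5,0],
    [38,-19,0],
    [43,-21.5,0],
    [48,-24,0],
    [54,-27,0],
    [60,-30,0],
    [66,-33,0],
    [72,-36,0],
    [72,-36,0],
  ],
  roll=[0,0,0,0,0,0,0,0,0,0,0,0],
)

```text
time_s: 3.15
eef_pos: [0.58, -0.1943, 0.0606]
eef_rot: [[0.894, -0.448, 0.001], [-0.448, -0.894, -0.001], [0.002, -0.0, -1.0]]
contact_force: [0.1, -0.8, -0.3]
finger_gap: 0.005
finger_force: 0.0
```

Request:
drive_tool(
  claw=[0,0,0,0,0,0],
  dp=[
    [4,-2,0],
    [8,-4,0],
    [12,-6,0],
    [16,-8,0],
    [20,-10,0],
    [20,-10,0],
  ],
  roll=[0,0,0,0,0,0],
)

```text
time_s: 3.75
eef_pos: [0.5981, -0.2034, 0.0604]
eef_rot: [[0.894, -0.448, -0.003], [-0.448, -0.894, 0.002], [-0.004, 0.0, -1.0]]
contact_force: [-3.9, 2.0, 2.8]
finger_gap: 0.005
finger_force: 2.7
```

Request:
drive_tool(
  claw=[0,0,0,0],
  dp=[
    [3,-1.5,0],
    [6,-3,0],
    [8,-4,0],
    [8,-4,0],
  ],
  roll=[0,0,0,0],
)

```text
time_s: 4.15
eef_pos: [0.6077, -0.2081, 0.0606]
eef_rot: [[0.894, -0.448, 0.002], [-0.448, -0.894, -0.001], [0.002, -0.0, -1.0]]
contact_force: [0.4, 0.1, -0.1]
finger_gap: 0.006
finger_force: 0.0
```

Request:
drive_tool(
  claw=[0,0,0],
  dp=[
    [2,-1,0],
    [3,-1.5,0],
    [3,-1.5,0],
  ],
  roll=[0,0,0],
)

```text
time_s: 4.45
eef_pos: [0.6105, -0.2095, 0.0606]
eef_rot: [[0.894, -0.448, 0.001], [-0.448, -0.894, -0.001], [0.001, -0.0, -1.0]]
contact_force: [1.0, 0.3, -0.4]
finger_gap: 0.006
finger_force: 0.0
```

The push force rose to about 4 N and then dropped to 0, so it has likely snapped. I'll back off, rise and check.

Request:
drive_tool(
  claw=[0,0,0,0,0,0,0,0,0,0,0,0],
  dp=[
    [-25,12.5,0],
    [-55,27,0],
    [-85,42,0],
    [-104,51,0],
    [-104,51,0],
    [-104,51,40],
    [-104,51,85],
    [-104,51,130],
    [-104,51,145],
    [-104,51,145],
    [-104,51,145],
    [-104,51,145],
  ],
  roll=[0,0,0,0,0,0,0,0,0,0,0,0],
)

```text
time_s: 5.65
eef_pos: [0.5049, -0.1577, 0.2027]
eef_rot: [[0.894, -0.448, -0.004], [-0.448, -0.894, 0.002], [-0.005, -0.0, -1.0]]
contact_force: [-0.1, -0.6, -0.1]
finger_gap: 0.006
finger_force: 0.0
```

Run:
```python
from h import *
C={n:env.calibration(n) for n in("scene","top")}
for n in C:
    im=env.snapshot(n);cv2.imwrite(f"pics/{n}2.png",im)
    k,l,s,ce=cv2.connectedComponentsWithStats(orange(im))
    for i in range(1,k):
        if s[i][4]>25: print(n,s[i].tolist(),ce[i].round(1),onz(C[n],*ce[i],.075).round(4))
print(env.state()["contact_force"])
```

```text
scene [174, 158, 6, 12, 49] [176.4 163.7] [ 0.6248 -0.2263  0.075 ]
scene [294, 223, 17, 10, 69] [301.9 227.2] [0.4881 0.1269 0.075 ]
top [183, 204, 18, 12, 97] [191.6 209.5] [0.495 0.129 0.075]
[-0.54573926  0.02712534 -0.34406176]
```

View pics/scene2.png

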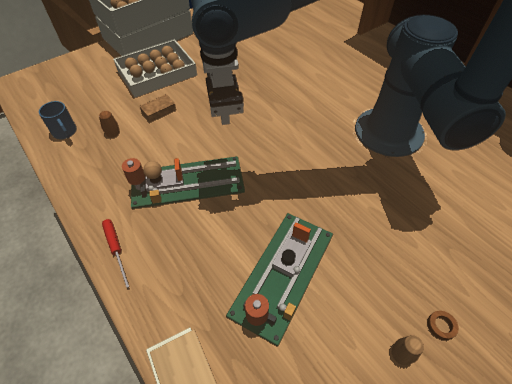

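The ball now sits at (153,172) next to the drum at (133,172), and the plate has moved to (176,164). The spare is unchanged at (302,227). I'll check the travel numerically.

Run:
```python
from h import *
c=env.calibration("scene")
for z in(.065,.08): print("moved",np.linalg.norm(onz(c,176.4,163.7,z)-onz(c,207.1,159.2,z)))
c=env.calibration("wrist");im=env.snapshot("wrist")
K=np.array(c["intrinsics"]);T=np.array(c["world_from_camera"])
k,l,s,ce=cv2.connectedComponentsWithStats(orange(im))
for i in range(1,k):
    if s[i][4]>80:
        p=np.array([ce[i][0]-K[0,2],s[i][1]+s[i][3]/2-K[1,2]]);r=np.hypot(*p);t=r/K[0,0];e=p/r
        d=T[:3,:3]@np.array([np.sin(t)*e[0],-np.sin(t)*e[1],-np.cos(t)]);P=T[:3,3]+d*(.086-T[2,3])/d[2]
        print(s[i].tolist(),P.round(4),"travel",(P-[.530,-.168,0])@[.893,-.45,0])
```

```text
moved 0.08414631286791983
moved 0.08247874149253329
[234, 48, 40, 11, 430] [ 0.629  -0.2179  0.086 ] travel 0.11085520043671514
[70, 274, 13, 20, 143] [0.4959 0.1267 0.086 ] travel -0.1630585297935262
```

Travel measures about 0.110 m, so the carriage is home. The spare hasn't moved and nothing is touching the robot.

```bash
python3 -c "
from cell import env
print(env.finish_job())"
```

```text
the job is handed in; nothing more can be done
None
```

The carriage with the doll head snapped past its plunger and measured about 0.110 m of travel (home); the empty carriage did not move, the arm was clear of everything, and the job is handed in, though the hand-in returned no verdict.

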